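# Nest a crooked stack of kidney dishes

### The job

Two steel kidney dishes have been left crosswise on the one fixed to the black stand. Turn each of them on the pile, without lifting it off, until its outline matches the dish below and it drops in and sits fully home and level, so that all three are nested. Leave the petri dish, the jar and the slide box where they are.

Things in the scene. Friction and masses are not known exactly. Their poses are not given: they have to be found in the camera images.
- bottom_center (a point): centre, half-way up, of the bottom steel kidney (bean) dish, 148 mm long (x), 69 mm across, 26 mm tall, fixed on a black stand. Its rim is 13 mm above the point. Axes: x along its length, +y to the convex long side, z up. Outside: all within 30 mm of a bent centreline, an arc of radius 110 mm and half angle 0.409 rad, its middle at (0, +4) mm, its ends (lobe centres) at (+-44, -5) mm
- stand: black plate 200 x 120 x 14 mm fixed to the bench, origin at its underside's centre, axes as the bottom dish's, which stands on it
- bottom_waist (a point): middle of the bottom dish's waist at rim height, at (0, +4, +13) mm from its centre. There the outside is 60 mm wide along y. All three dishes are alike: the upper 14 mm is an upright band, wall 3 mm, mouth within 27 mm of the centreline; below, a shoulder steps in to a skirt 12 mm tall, tapering from 25.5 mm to 23.5 mm off the centreline at the foot; floor 3 mm
- mid_center (a point): centre, half-way up, of the middle dish: shape and axes as the bottom one, loose, about 0.16 kg (varies). At the start it lies flat across the bottom dish's rim, turned 40 to 90 degrees clockwise from above, centre 26 mm above the bottom one's. Outlines matched (x with x, y with y only), the skirt drops in until the shoulder rests on the rim: centres in line, 14 mm apart in height
- top_center (a point): centre, half-way up, of the top dish: shape and axes as the bottom one, loose, about 0.16 kg (varies). At the start it lies flat across the middle dish's rim, turned 40 to 90 degrees counter-clockwise from that dish, centre 26 mm above its. It nests in the middle dish as that does in the bottom one: play 1.5 mm all round when home, 3.5 mm at the skirt's foot
- petri_center (a point): closed clear, whitish petri dish, 90 mm across, 17 mm tall, a bystander; the point is its centre
- jar_center (a point): small jar with a blue cap, 44 mm across, 55 mm tall, a bystander; the point is half-way up
- slidebox_center (a point): white slide box 85 x 60 x 32 mm, a bystander; the point is its centre

How it is judged (in metres and radians):
At the end, for the whole second after the job is handed in: The middle dish sits home in the bottom one and the top dish home in the middle one: for each, centres 12 to 16.5 mm apart in height and within 4 mm sideways, long axes within 0.06 rad, level within 0.04 rad (z of mid_center in the frame of bottom_center between 0.012 and 0.0165 m and horizontal distance between mid_center and bottom_center below 0.004 m and angle between the x axis of mid_center and the x axis of bottom_center, either way round below 0.06 rad and angle between each of mid_center, top_center's own z axis and vertical below 0.04 rad and z of top_center in the frame of mid_center between 0.012 and 0.0165 m and horizontal distance between top_center and mid_center below 0.004 m and angle between the x axis of top_center and the x axis of mid_center, either way round below 0.06 rad); the robot touches nothing.
It fails at once if the middle dish is lifted off the pile (more than 18 mm above its height at the start) (z of mid_center in the frame of bottom_center above 0.044 m).
It fails at once if the top dish is lifted off the pile (more than 18 mm above its height at the start) (z of top_center in the frame of bottom_center above 0.07 m).
It fails at once if a bystander is pushed more than 25 mm (distance of any of petri_center, jar_center, slidebox_center from where it was at the start of the episode above 0.025 m).
It also fails if it takes over 72 s, if anything falls off the work surface, if the arm or the gripper's body presses on something with over 40 N, if the wrist force passes 120 N, or if a joint passes its speed limit or range.

### The arm

A 6-joint arm with a two-finger parallel gripper is mounted at the origin on the work surface. World frame = base frame: x ahead of the robot, y to its left, z up, the work surface at z = 0. Lengths are in mm, angles in rad, forces in N, time in s.
With the tool pointing down it reaches from about 425 to 950 mm from the base axis. Payload 14.7 kg.
Tool frame: the origin (TCP) lies on the centre line of the jaws, within the pads' length; the fingertips stand 8 mm ahead of it and the grasp point (between the pads) lies 11 mm behind it (robot.tcp_to_tips is the distance from the TCP to the fingertips, in mm); x points along the fingers, y is the direction in which the jaws open and shut, and the axes are right-handed (so a half turn about x gives the same grasp; the last joint's range is limited). The gripper opens to 85 mm and grips with 20 to 120 N. Pads are 22 mm wide; open, the fingers measure 114 mm over their backs; the gripper's body (76 mm by 85 mm) begins 54 mm behind the grasp point. The pads swing forward as they close: fully open they stand 13 mm farther back than shut.
Start: joints at [-1.387, 0.48, 1.596, -0, 1.065, -0.047], TCP at [148.709, -632.754, 214.497] pointing down, gripper open.
Joint ranges: [-2.75, 2.75], [-0.82, 2.05], [0.23, 2.67], [-1.56, 4.7], [0.09, 2.69], [-2.92, 2.92]. Speed limits (rad/s): [1.89, 1.89, 2.39, 3.01, 3.01, 3.01].

### API

Orientations are given as [roll, pitch, yaw] about the fixed x, y, z axes, in that order (R = Rz(yaw) Ry(pitch) Rx(roll)).
In Python, from bench import robot, camera, calibration gives the robot as it stands. The module is installed in compiled form; this text tells all that it offers.
- The arm moves only by the tool jog_arm, never from a script. Its argument "deltas" is a list of rows, each a list of 4 numbers: the shift along the world's x, y, z in m, then the turn about the world's z in rad. A call has 1 to 12 rows; each row is the pose to reach, as a shift and turn from the pose commanded when the call began; what a row does not reach only later rows make up. A row lasts 1/10 s, in which the tool goes at most 50 mm and 8.59 degrees, less where a joint would pass 70% of its speed; a pose out of reach is approached as far as the arm can. A call with a gripper value outside its range is refused whole. "claw" is the opening, from 0 (shut) to 1 (fully open), set as the call begins (left out, the last holds). The fingers move at their own pace and stop on an object; "newtons" is the grip in N (left out, the last holds). Time passes only in rows, so rows that repeat a pose let the fingers close. It gives the time, the measured TCP pose, the force and the opening at its end, in the units of the state.
- robot.read_state(): the state, without advancing time (a new reading comes with each control period).
- camera(name): name is "side" or "top" or "wrist"; returns the picture (384x512x3 uint8, blue, green, red); there is no depth.
- calibration(name): a dict with "fovy" (degrees; the focal length in pixels is half the picture's height over the tangent of half this angle, whatever the lens; pixels are square), "cx", "cy" (the principal point, pixels), "origin" and "rotation" of the camera in the world. Camera axes: x right, y down, z forward; pixel columns grow to the right and rows downward; lengths in mm; the calibration is good to about 2 mm. A picture is of the moment at which its call begins: read the wrist's pose just before it. calibration takes no time and is no camera call; for the wrist camera it gives the pose at the moment of the call.
- robot.sign_off(): hands the job in, once; it reports no verdict.
The state is a dict: "t": time; "qpos": joint angles; "dq": joint speeds; "joint_efforts": joint torques, N m; "ee_pos": TCP position; "tcp_rot": TCP orientation; "wrist_force": force on the tool from outside, world axes, zero at the start; "wrist_torque": the same for the moment, N m; "gripper_width": finger opening in mm.
Only numpy, scipy, OpenCV 4.12 (cv2) and the standard library are available. Lean on these libraries where they do the work, as an engineer would, in place of code of your own. Each camera call takes 0.05 s, during which the arm holds its last target.

## Working session

There is one attempt and no reset: what is moved stays moved. The work goes in short steps, Python scripts to look and compute and a tool call to move; the robot and the scene stay as the last step left them, time stands still between calls to the robot, and variables do not carry over. Pictures are saved under pics/ and viewed, and the job is handed in when it is done.

Besides the shell and the picture viewer there is one more tool, called after ">>>" in YAML: its name, and indented under it one key for each argument. jog_arm: Moves the arm, as the interface text tells. Its arguments: {"type":"object","properties":{"deltas":{"type":"array","items":{"type":"array","items":{"type":"number"}}},"claw":{"type":"number"},"newtons":{"type":"number"}},"required":["deltas"]}

```bash
mkdir -p pics; python3 - <<'E'
from bench import robot,camera,calibration
import cv2
s=robot.read_state();print(s)
for n in ("side","top","wrist"):
    c=calibration(n);print(n,c)
    cv2.imwrite(f"pics/{n}0.png",camera(n))
E
```

```text
{'t': 0.0, 'qpos': array([-1.38660138e+00,  4.80834355e-01,  1.59686171e+00,  1.19930228e-06,
        1.06510960e+00, -4.66338018e-02]), 'dq': array([ 2.89762606e-04,  1.07971291e-04, -6.20702945e-04,  4.91181341e-04,
        8.22681345e-05, -7.12635095e-04]), 'joint_efforts': array([ 4.82847085e-03, -9.50646901e+01, -4.30179727e+01,  1.70000289e-04,
        1.23806525e-02, -4.41232714e-05]), 'ee_pos': array([ 148.63034329, -632.33657481,  213.87530702]), 'tcp_rot': array([-1.6182945 ,  1.56958332,  1.75412632]), 'wrist_force': array([-0.35981554,  0.10865343, -0.59862876]), 'wrist_torque': array([ 0.00459341, -0.00304631, -0.02187342]), 'gripper_width': 85.11379868312865}
side {'fovy': 43.43118930445377, 'cx': 261.4162488100165, 'cy': 190.63650747493986, 'origin': array([ 131.46826542,  838.69718095, 1064.41396248]), 'rotation': array([-2.41086374, -0.01616172, -2.57230943])}
top {'fovy': 42.106443725180526, 'cx': 256.48447971304614, 'cy': 192.27024405060624, 'origin': array([ 424.92374602,   61.23828939, 1122.11322659]), 'rotation': array([-2.95698483,  0.00831904, -1.55080648])}
wrist {'fovy': 63.490992523516525, 'cx': 254.4226604250342, 'cy': 190.6099479913311, 'origin': array([ 219.55042169, -616.21429874,  373.39202483]), 'rotation': array([ 2.85104199e+00,  1.31265222e-03, -1.33953626e+00])}
```

View pics/side0.png

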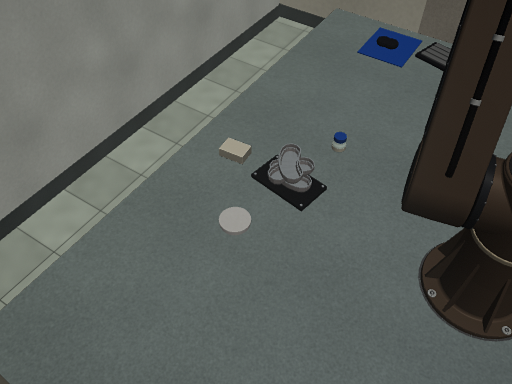

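View pics/top0.png

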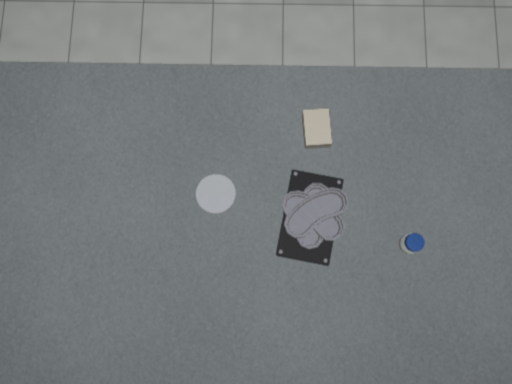

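View pics/wrist0.png

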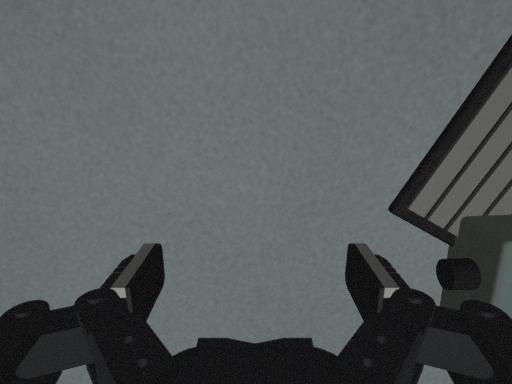

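```bash
cat > h.py <<'E'
import numpy as np,cv2
from scipy.spatial.transform import Rotation as R
from bench import robot,camera,calibration
def K(c):
    f=192/np.tan(np.radians(c['fovy']/2));return f
def RM(c): return R.from_euler('xyz',c['rotation']).as_matrix()
def ray(c,uv):
    uv=np.atleast_2d(np.asarray(uv,float));f=K(c)
    d=np.c_[(uv[:,0]-c['cx'])/f,(uv[:,1]-c['cy'])/f,np.ones(len(uv))]@RM(c).T
    return c['origin'],d
def onz(c,uv,z):
    o,d=ray(c,uv);return (o+d*((z-o[2])/d[:,2])[:,None])
def proj(c,P):
    P=np.atleast_2d(P);q=(P-c['origin'])@RM(c);f=K(c)
    return np.c_[q[:,0]/q[:,2]*f+c['cx'],q[:,1]/q[:,2]*f+c['cy']]
def tri(c1,u1,c2,u2):
    o1,d1=ray(c1,u1);o2,d2=ray(c2,u2);d1=d1[0]/np.linalg.norm(d1);d2=d2[0]/np.linalg.norm(d2)
    A=np.c_[d1,-d2];t=np.linalg.lstsq(A,o2-o1,rcond=None)[0]
    a=o1+t[0]*d1;b=o2+t[1]*d2;return (a+b)/2,np.linalg.norm(a-b)
def snap(n,name):
    c=calibration(n);im=camera(n);cv2.imwrite(f'pics/{name}.png',im);return c,im
# bean outline, offset r
def bean(cx,cy,yaw,r=30,n=40):
    a=0.409;Rr=110
    t=np.linspace(-a,a,n); oc=np.array([0,4-Rr])
    out=[(oc+(Rr+r)*np.array([np.sin(x),np.cos(x)])) for x in t]
    e=oc+Rr*np.array([np.sin(a),np.cos(a)])
    out+=[e+r*np.array([np.sin(x),np.cos(x)]) for x in np.linspace(a,a+np.pi,n)]
    out+=[(oc+(Rr-r)*np.array([np.sin(x),np.cos(x)])) for x in t[::-1]]
    e=oc+Rr*np.array([-np.sin(a),np.cos(a)])
    out+=[e+r*np.array([np.sin(x),np.cos(x)]) for x in np.linspace(-a+np.pi,-a+2*np.pi,n)]
    out=np.array(out);c,s=np.cos(yaw),np.sin(yaw)
    return out@np.array([[c,s],[-s,c]])+[cx,cy]
E
python3 - <<'E'
from h import *
np.set_printoptions(precision=1,suppress=True)
c=calibration('top')
print(onz(c,[[295,174],[340,182],[281,251],[325,260]],14))
print(onz(c,[[216,194],[317,127],[415,242]],20))
im=cv2.imread('pics/top0.png')
cv2.imwrite('pics/top0z.png',cv2.resize(im[155:285,240:400],None,fx=5,fy=4.6,interpolation=cv2.INTER_CUBIC))
s=robot.read_state()
print(R.from_euler('xyz',s['tcp_rot']).as_matrix())
w=calibration('wrist');print(RM(w), w['origin']-s['ee_pos'])
E
```

```text
[[ 675.5  -12.1   14. ]
 [ 658.8 -114.1   14. ]
 [ 500.6   17.8   14. ]
 [ 482.7  -79.3   14. ]]
[[ 624.9  165.4   20. ]
 [ 785.9  -61.7   20. ]
 [ 525.6 -276.5   20. ]]
[[-0.   0.2 -1. ]
 [ 0.  -1.  -0.2]
 [-1.  -0.  -0. ]]
[[ 0.2 -0.9 -0.3]
 [-1.  -0.2 -0.1]
 [-0.   0.3 -1. ]] [ 70.9  16.2 159.4]
```

View pics/top0z.png

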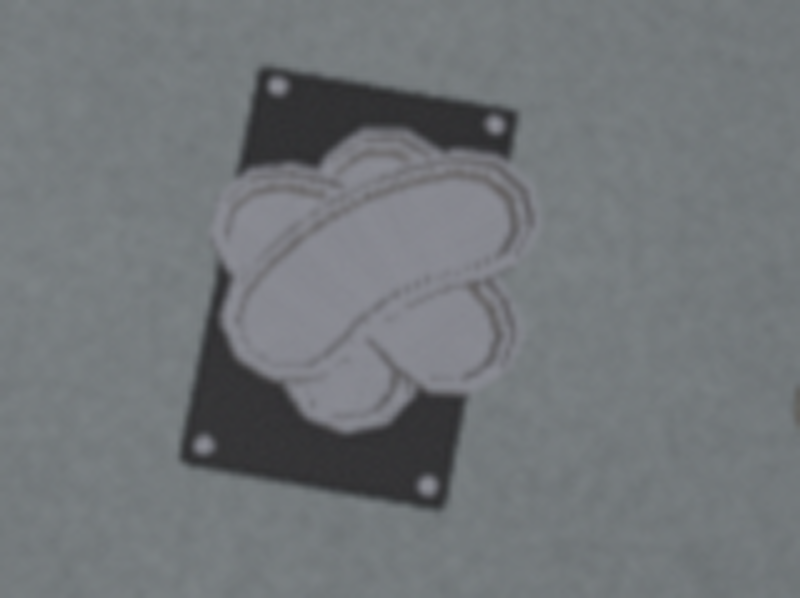

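>>> jog_arm:
  deltas:
    - [0.452,0.551,-0.015,1.92]
    - [0.452,0.551,-0.015,1.92]
    - [0.452,0.551,-0.015,1.92]
    - [0.452,0.551,-0.015,1.92]
    - [0.452,0.551,-0.015,1.92]
    - [0.452,0.551,-0.015,1.92]
    - [0.452,0.551,-0.015,1.92]
    - [0.452,0.551,-0.015,1.92]
    - [0.452,0.551,-0.015,1.92]
    - [0.452,0.551,-0.015,1.92]
    - [0.452,0.551,-0.015,1.92]
    - [0.452,0.551,-0.015,1.92]
  claw: 1

```text
t: 1.35
ee_pos: [530.1, -167.1, 201.9]
tcp_rot: [-0.25, 1.571, -1.354]
wrist_force: [0.7, -0.6, 0.9]
gripper_width: 85.4
```

```bash
cat >> h.py <<'E'
def jaw(s=None):
    s=s or robot.read_state();y=R.from_euler('xyz',s['tcp_rot']).as_matrix()[:,1];return np.degrees(np.arctan2(y[1],y[0]))
E
python3 -c "
from h import *
s=robot.read_state();print(jaw(s),s['ee_pos'],s['qpos'])"
```

```text
26.71725710656108 [ 530.13154601 -167.0653563   201.85792468] [-3.59766021e-01  3.63097658e-01  1.82846126e+00 -1.07946189e-04
  9.49976656e-01 -8.26007336e-01]
```

>>> jog_arm:
  deltas:
    - [0.071,0.086,0,0.11]
    - [0.071,0.086,0,0.11]
    - [0.071,0.086,0,0.11]
    - [0.071,0.086,0,0.11]
    - [0.071,0.086,0,0.11]

```text
t: 1.85
ee_pos: [599.5, -83.3, 201.5]
tcp_rot: [-2.019, 1.57, -3.019]
wrist_force: [-0.4, 0.1, 0.2]
gripper_width: 85.5
```

```bash
python3 -c "
from h import *
s=robot.read_state();print(jaw(s),s['ee_pos'],s['qpos'])
snap('wrist','w1')"
```

```text
32.67882823688909 [599.45313875 -83.29013559 201.52335305] [-1.87942961e-01  4.31322893e-01  1.71603903e+00 -3.75999933e-04
  9.95213638e-01 -7.58091081e-01]
```

View pics/w1.png

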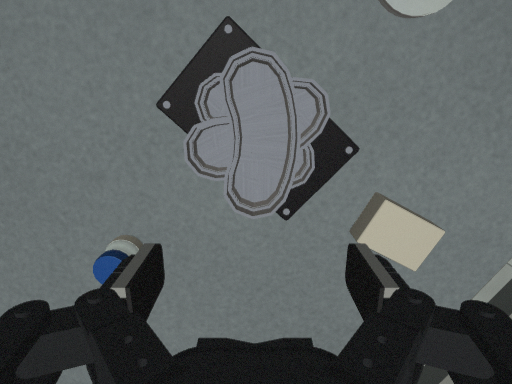

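```bash
python3 -c "
from h import *
im=cv2.imread('pics/w1.png')
cv2.imwrite('pics/w1z.png',cv2.resize(im[10:230,130:380],None,fx=3.2,fy=2.7,interpolation=cv2.INTER_CUBIC))"
```

```text
(no output)
```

View pics/w1z.png

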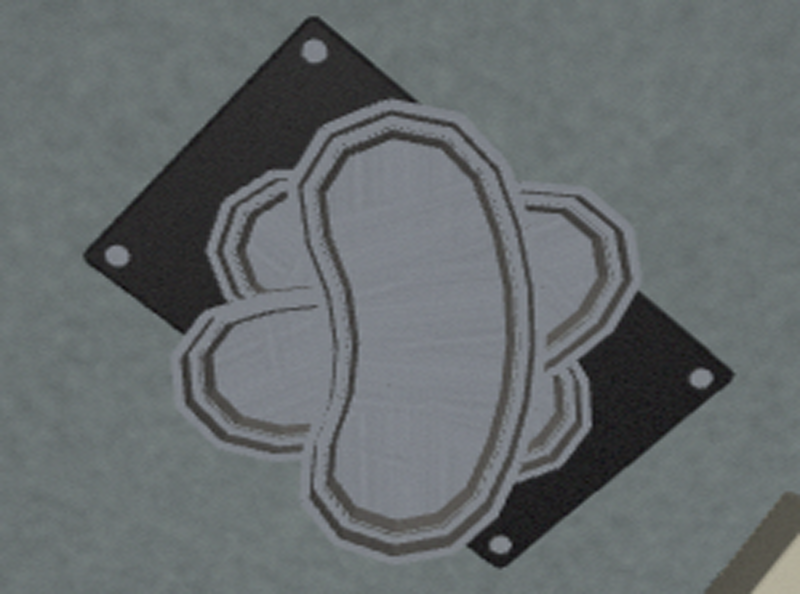

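```bash
cat >> h.py <<'E'
from scipy.optimize import least_squares
def circ(p,r=30.):
    p=p[:,:2];o=least_squares(lambda c:np.hypot(*(p-c).T)-r,p.mean(0));return o.x,o.fun
E
cat > m1.py <<'E'
from h import *
np.set_printoptions(precision=1,suppress=True)
c=calibration('wrist')
u=lambda L:np.array(L,float)/[3.2,2.7]+[130,10]-0.0
st=onz(c,u([(315,50),(117,256),(701,378),(500,545)]),14);print(st[:,:2],st.mean(0))
d=(st[2]-st[0]+st[3]-st[1]);print('stand yaw',np.degrees(np.arctan2(d[1],d[0])))
B=[[(215,290),(207,250),(222,205),(255,175),(285,168)],[(578,360),(592,400),(585,440),(555,468),(520,482)]]
M=[[(300,457),(235,447),(193,412),(172,372),(182,330),(215,300)],[(525,186),(580,186),(618,215),(638,270),(625,320),(548,368)]]
T=[[(300,190),(325,135),(392,100),(462,118),(505,160)],[(303,490),(335,537),(400,555),(465,540),(510,490)]]
for L,z in((B,40),(M,66),(T,92)):
    a,ra=circ(onz(c,u(L[0]),z));b,rb=circ(onz(c,u(L[1]),z))
    print(z,a,b,ra,rb,'dist',np.hypot(*(b-a)),'mid',(a+b)/2,'ang',np.degrees(np.arctan2(*(b-a)[::-1])))
E
python3 m1.py
```

```text
[[ 501.3   19.6]
 [ 483.7  -79.9]
 [ 679.4  -12.6]
 [ 661.8 -111.8]] [581.6 -46.2  14. ]
stand yaw -10.213349456046567
40 [537.6 -43.9] [623.1 -58.2] [ 0.6 -0.5 -0.5  0.5  0.1] [ 0.5 -0.6  0.3 -0.1  0.2] dist 86.71347361894719 mid [580.4 -51.1] ang -9.508532392657399
66 [553.6 -81.3] [600.5 -12.3] [ 1.3 -0.1 -1.2  0.6  0.7  0.2] [-0.1  1.5  0.1 -0.8  0.   1.3] dist 83.424171607296 mid [577.  -46.8] ang 55.79291790792822
92 [557.8 -15. ] [601.8 -84.7] [-1.7  0.1  1.5 -0.5 -1.4] [-0.3  0.7 -0.3 -0.3  0.3] dist 82.41959906124517 mid [579.8 -49.8] ang -57.68567568828871
```

>>> jog_arm:
  deltas:
    - [-0.013,0.037,-0.03,0]
    - [-0.013,0.037,-0.03,0]
    - [-0.013,0.037,-0.03,0]

```text
t: 2.2
ee_pos: [586.0, -46.6, 171.6]
tcp_rot: [-2.139, 1.569, -3.14]
wrist_force: [1.1, -0.4, 0.5]
gripper_width: 85.1
```

```bash
python3 -c "
from h import *
s=robot.read_state();print(jaw(s),s['ee_pos'],s['qpos'])
c,im=snap('wrist','w2')
print(c)
cv2.imwrite('pics/w2z.png',cv2.resize(im[60:330,110:400],None,fx=2.7,fy=2.2,interpolation=cv2.INTER_CUBIC))"
```

```text
32.63542956912463 [585.96554163 -46.63214578 171.56522661] [-1.30853594e-01  4.41341308e-01  1.78576112e+00 -2.47982068e-04
  9.15968256e-01 -7.00297616e-01]
{'fovy': 63.490992523516525, 'cx': 254.4226604250342, 'cy': 190.6099479913311, 'origin': array([546.80330098,  14.43407113, 331.08239872]), 'rotation': array([2.85220037e+00, 1.29396389e-03, 5.70081293e-01])}
```

View pics/w2z.png

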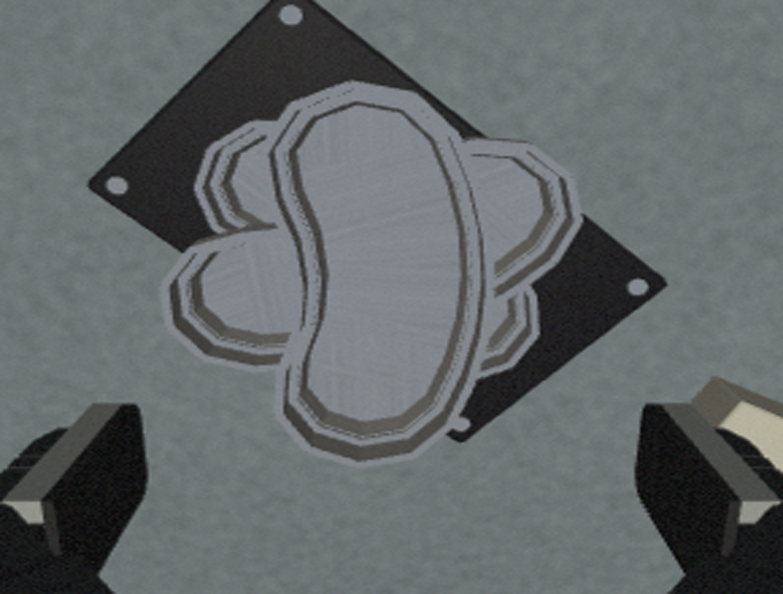

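```bash
cat > m2.py <<'E'
from h import *
np.set_printoptions(precision=1,suppress=True)
c2=calibration('wrist')
c1=dict(c2);c1['origin']=c2['origin']+np.array([599.45-585.97,-83.29+46.63,201.52-171.57])
u1=lambda L:np.array(L,float)/[3.2,2.7]+[130,10]
u2=lambda L:np.array(L,float)/[2.7,2.2]+[110,60]
for a,b in (((392,100),(355,82)),((400,555),(362,462)),((172,372),(162,290)),((638,270),(581,215)),((207,250),(195,185)),((592,400),(540,330)),((117,256),(117,186)),((701,378),(637,287))):
    p,e=tri(c1,u1([a]),c2,u2([b]));print(p,e)
T=[[(270,150),(295,105),(355,82),(415,95),(455,130)],[(278,400),(310,442),(362,462),(415,450),(455,405)]]
z=92
a,ra=circ(onz(c2,u2(T[0]),z));b,rb=circ(onz(c2,u2(T[1]),z))
print(z,a,b,ra,rb,'dist',np.hypot(*(b-a)),'mid',(a+b)/2,'ang',np.degrees(np.arctan2(*(b-a)[::-1])))
# waist edges along row
print(onz(c2,u2([(300,272),(485,272)]),92))
print(onz(c1,u1([(330,335),(534,335)]),92))
for n,c,f in(('w1',c1,u1),('w2',c2,u2)):
    im=cv2.imread(f'pics/{n}.png')
    for x,y,yaw,z,col in((584,-47,-57.5,92,(0,0,255)),(581.5,-49,-124,66,(0,255,0)),(581,-46.5,-10,40,(255,255,0))):
        o=bean(x,y,np.radians(yaw));q=proj(c,np.c_[o,np.full(len(o),z)])
        cv2.polylines(im,[np.int32(np.round(q*8))],True,col,1,cv2.LINE_AA,3)
    cv2.imwrite(f'pics/{n}o.png',cv2.resize(im[0:240,100:400],None,fx=2.5,fy=2.5,interpolation=cv2.INTER_CUBIC))
E
python3 m2.py
```

```text
[539.    9.2  92.9] 0.4307046022223518
[ 616.3 -108.8   97.8] 0.9294773738141836
[ 526.2 -102.7   45.6] 0.783339766668757
[624.1   5.3  71.1] 0.5627940971151577
[512.  -59.5  32.1] 0.177533893450031
[634.7 -36.7  87.8] 0.7689569227599939
[485.7 -79.3  17.2] 0.06280162627175206
[679.7 -12.7  17.2] 0.298035863804353
92 [558.3 -15. ] [602.4 -84.6] [-1.5  0.5  0.9 -0.3 -1.1] [-1.4 -0.8  1.3 -0.1 -1.9] dist 82.34650941330737 mid [580.4 -49.8] ang -57.62134531554534
[[560.5 -55.7  92. ]
 [606.7 -26.2  92. ]]
[[561.6 -57.6  92. ]
 [607.8 -28.1  92. ]]
```

View pics/w2o.png

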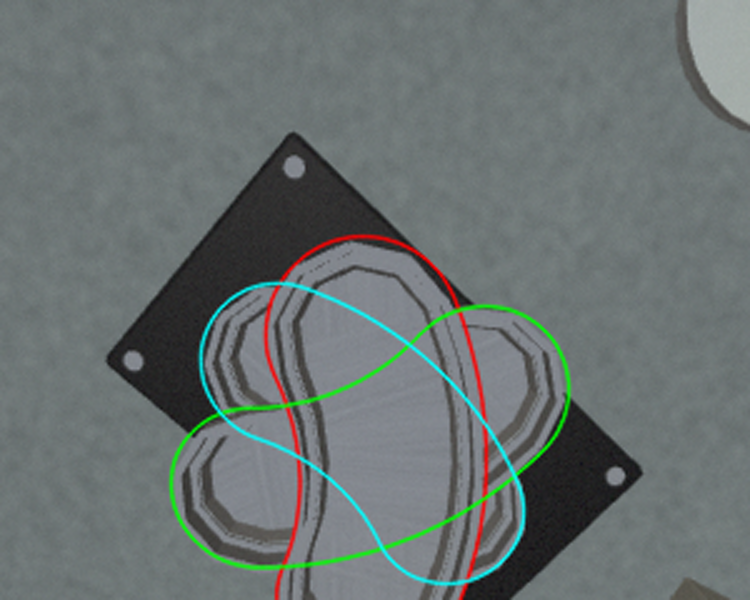

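```bash
cat > m3.py <<'E'
from h import *
np.set_printoptions(precision=1,suppress=True)
im=cv2.imread('pics/top0.png')
cv2.imwrite('pics/t0zz.png',cv2.resize(im[175:255,270:360],None,fx=7.5,fy=7.5,interpolation=cv2.INTER_CUBIC))
E
python3 m3.py
```

```text
(no output)
```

View pics/t0zz.png

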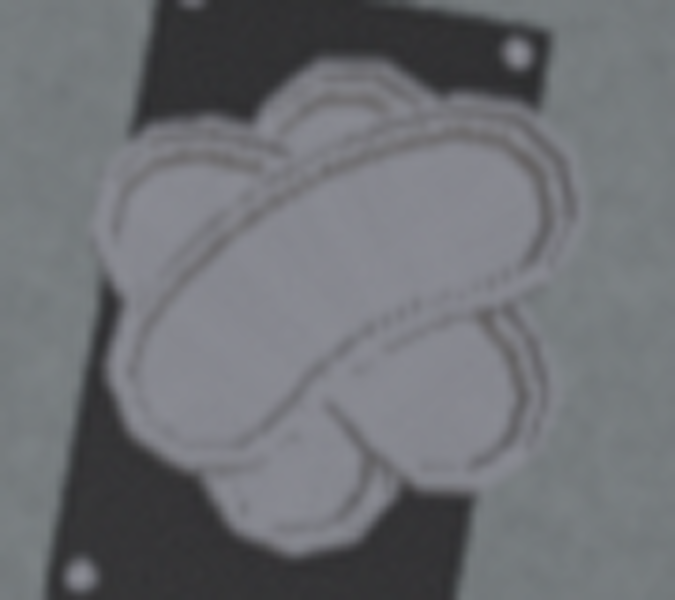

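```bash
cat > m4.py <<'E'
from h import *
np.set_printoptions(precision=1,suppress=True)
c=calibration('top');u=lambda L:np.array(L,float)/7.5+[270,175]
L=u([(108,370),(125,425),(170,462),(215,470),(440,92),(510,95),(560,135),(580,200),(560,260),(545,285)])
for z in(70,92):
    p=onz(c,L,z)[:,:2];a=np.radians(-57.6);d=p@[np.cos(a),np.sin(a)];print(z,np.ptp(d),circ(p[:4]),circ(p[4:]))
# w1/w2 extents
c2=calibration('wrist')
c1=dict(c2);c1['origin']=c2['origin']+np.array([599.45-585.97,-83.29+46.63,201.52-171.57])
u1=lambda L:np.array(L,float)/[3.2,2.7]+[130,10]
u2=lambda L:np.array(L,float)/[2.7,2.2]+[110,60]
for cc,q in((c1,u1([(392,100),(400,555)])),(c2,u2([(355,82),(362,462)]))):
  for z in (70,80,92):
    p=onz(cc,q,z);print(z,np.linalg.norm(p[1]-p[0]),(p[0]+p[1])[:2]/2)
st=onz(c1,u1([(315,17),(85,256),(735,375),(502,568)]),14);print(np.linalg.norm(st[0]-st[1]),np.linalg.norm(st[0]-st[2]),np.linalg.norm(st[3]-st[1]))
E
python3 m4.py
```

```text
70 149.9712227665995 (array([555.2, -16.3]), array([-0.3,  0.3,  0.2, -0.3])) (array([605.5, -91.1]), array([ 1.2,  0.6, -0.3, -0.6, -0.1,  2.1]))
92 146.83527996359413 (array([553. , -15.1]), array([-0.4,  0.4,  0.2, -0.4])) (array([601.4, -87.2]), array([ 0.7,  0.5, -0.2, -0.5, -0.4,  1.6]))
70 155.283238302816 [579.8 -53. ]
80 149.95783309122046 [579.1 -51.9]
92 143.56734683730582 [578.3 -50.7]
70 157.60846984257023 [581.2 -57.4]
80 151.58459141453793 [579.9 -54.7]
92 144.35593730089914 [578.4 -51.4]
116.80442942303031 196.36956398927043 197.2910651637725
```

```bash
python3 -c "
from h import *
s=robot.read_state();print(robot.tcp_to_tips, s['t'],s['ee_pos'],jaw(s))"
```

```text
8.0 2.25 [586.91546925 -47.04723372 172.20160125] 32.6132982948069
```

>>> jog_arm:
  deltas:
    - [0.001,0.001,-0.045,0]
    - [0.001,0.001,-0.085,0]
    - [0.001,0.001,-0.085,0]
    - [0.001,0.001,-0.085,0]

```text
t: 2.65
ee_pos: [588.4, -45.9, 87.7]
tcp_rot: [-1.997, 1.57, -2.999]
wrist_force: [0.1, 0.4, 0.7]
gripper_width: 85.4
```

```bash
python3 -c "
from h import *
s=robot.read_state();print(robot.tcp_to_tips, s['t'],s['ee_pos'],s['wrist_force'],jaw(s))
snap('wrist','w3')"
```

```text
8.0 2.65 [588.39601155 -45.8922078   87.68846834] [0.07991873 0.39090868 0.69693636] 32.60282635279229
```

View pics/w3.png

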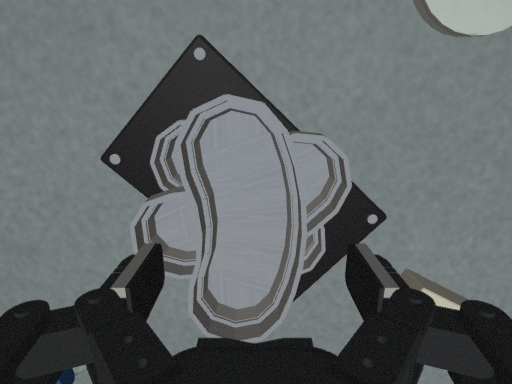

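```bash
cat > m5.py <<'E'
from h import *
np.set_printoptions(precision=1,suppress=True)
c=calibration('wrist');s=robot.read_state();p=s['ee_pos'];print(p)
j=np.radians(jaw(s));Y=np.array([np.cos(j),np.sin(j),0]);X=np.array([-Y[1],Y[0],0])
for h in(-8,0,5,11,20):
  print(h,proj(c,[p+42.5*a*Y+11*b*X+[0,0,h] for a,b in((0,0),(1,1),(1,-1),(-1,1),(-1,-1))]).round().tolist())
im=cv2.imread('pics/w3.png')
for x,y,yaw,z,col in((584,-47,-57.5,92,(0,0,255)),(581.5,-49,-124,66,(0,255,0)),(581,-46.5,-10,40,(255,255,0))):
        o=bean(x,y,np.radians(yaw));q=proj(c,np.c_[o,np.full(len(o),z)])
        cv2.polylines(im,[np.int32(np.round(q*8))],True,col,1,cv2.LINE_AA,3)
cv2.imwrite('pics/w3o.png',im)
E
python3 m5.py
```

```text
[589.3 -45.8  88.7]
-8 [[255.0, 228.0], [329.0, 210.0], [326.0, 245.0], [181.0, 210.0], [183.0, 245.0]]
0 [[255.0, 234.0], [332.0, 215.0], [329.0, 251.0], [177.0, 215.0], [180.0, 251.0]]
5 [[255.0, 237.0], [334.0, 219.0], [332.0, 256.0], [175.0, 219.0], [178.0, 256.0]]
11 [[255.0, 242.0], [337.0, 223.0], [334.0, 261.0], [172.0, 223.0], [175.0, 261.0]]
20 [[255.0, 250.0], [342.0, 230.0], [339.0, 270.0], [168.0, 230.0], [171.0, 270.0]]
```

View pics/w3o.png

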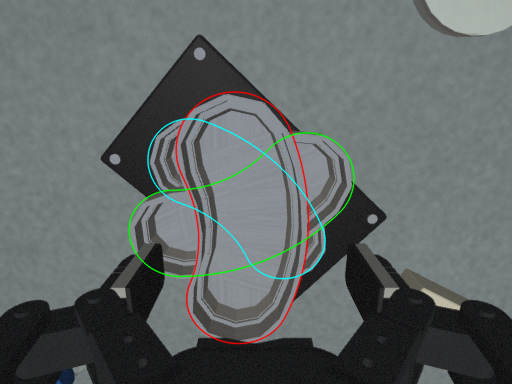

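>>> jog_arm:
  deltas:
    - [0,0,0,0]
    - [0,0,0,0]
    - [0,0,0,0]
    - [0,0,0,0]
    - [0,0,0,0]
  claw: 0.6
  newtons: 20

```text
t: 3.2
ee_pos: [588.3, -44.9, 87.1]
tcp_rot: [0.759, 1.57, -0.242]
wrist_force: [-0.8, 0.2, 0.7]
gripper_width: 51.1
```

```bash
python3 -c "
from h import *
s=robot.read_state();print(s['t'],s['ee_pos'],s['wrist_force'],jaw(s),s['gripper_width'])
snap('wrist','w4')"
```

```text
3.2 [588.25994378 -44.93166283  87.13771068] [-0.75165949  0.23776308  0.68236095] 32.66739598120368 51.133288573407384
```

View pics/w4.png

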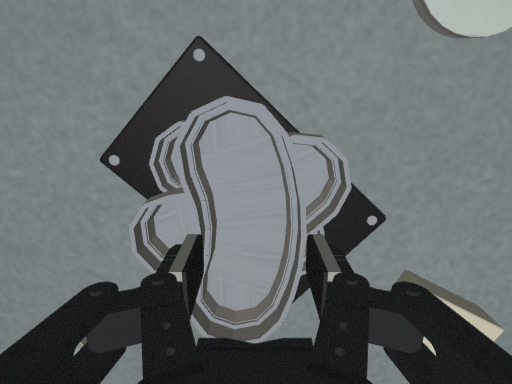

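>>> jog_arm:
  deltas:
    - [0,0,0,0]
    - [0,0,0,0]
    - [0,0,0,0]
    - [0,0,-0.01,0]
    - [0,0,-0.022,0]
    - [0,0,-0.022,0]
    - [0,0,-0.022,0]
  claw: 1

```text
t: 3.95
ee_pos: [587.6, -44.9, 64.1]
tcp_rot: [-2.274, 1.569, 3.008]
wrist_force: [-0.2, 0.0, 0.2]
gripper_width: 85.7
```

```bash
python3 -c "
from h import *
s=robot.read_state();print(s['t'],s['ee_pos'],s['wrist_force'],jaw(s),s['gripper_width'])
snap('wrist','w5');snap('side','s5')
im=cv2.imread('pics/s5.png');cv2.imwrite('pics/s5z.png',cv2.resize(im[110:230,210:370],None,fx=5,fy=5,interpolation=cv2.INTER_CUBIC))"
```

```text
3.95 [587.64240707 -44.90078811  64.06550454] [-0.18140361  0.031998    0.15253643] 32.65798991799131 85.73967700088726
```

View pics/w5.png

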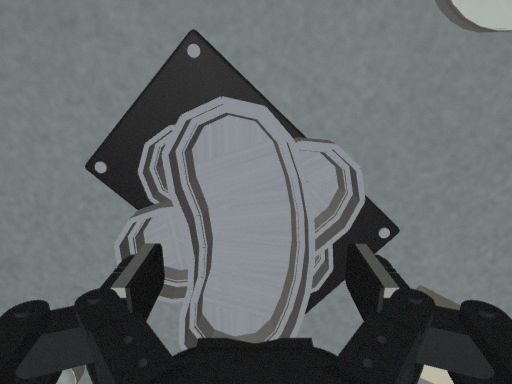

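View pics/s5z.png

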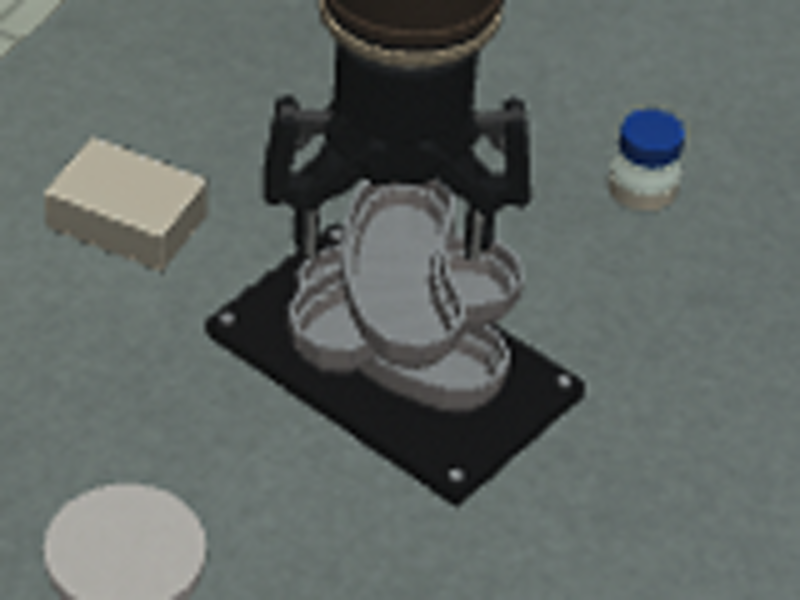

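>>> jog_arm:
  deltas:
    - [0,0,-0.006,0]
    - [0,0,-0.012,0]
    - [0,0,-0.016,0]
    - [0,0,-0.016,0]

```text
t: 4.45
ee_pos: [587.6, -44.9, 48.1]
tcp_rot: [-2.258, 1.57, 3.025]
wrist_force: [-0.5, 1.0, 1.0]
gripper_width: 85.8
```

>>> jog_arm:
  deltas:
    - [0,0,0,0]
    - [0,0,0,0]
    - [0,0,0,0]
    - [0,0,0,0]
    - [0,0,0,0]
  claw: 0.65
  newtons: 20

```text
t: 4.95
ee_pos: [588.3, -45.0, 49.2]
tcp_rot: [0.911, 1.57, -0.09]
wrist_force: [-1.3, 0.6, 6.0]
gripper_width: 60.7
```

```bash
python3 -c "
from h import *
s=robot.read_state();print(s['t'],s['ee_pos'],s['wrist_force'],jaw(s),s['gripper_width'])
snap('wrist','w6');snap('side','s6')
im=cv2.imread('pics/s6.png');cv2.imwrite('pics/s6z.png',cv2.resize(im[110:230,210:370],None,fx=5,fy=5,interpolation=cv2.INTER_CUBIC))"
```

```text
4.95 [588.32967271 -44.9755243   49.15191434] [-1.34041558  0.5735164   6.03583098] 32.65772574979592 60.68149996654223
```

View pics/w6.png

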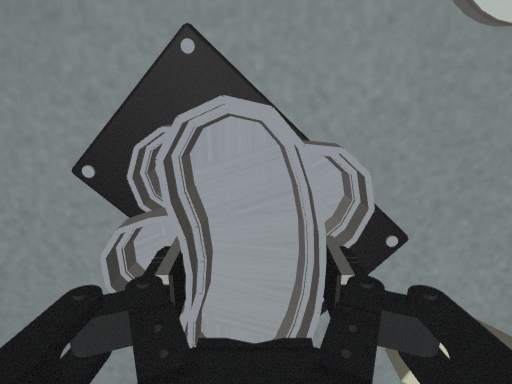

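View pics/s6z.png

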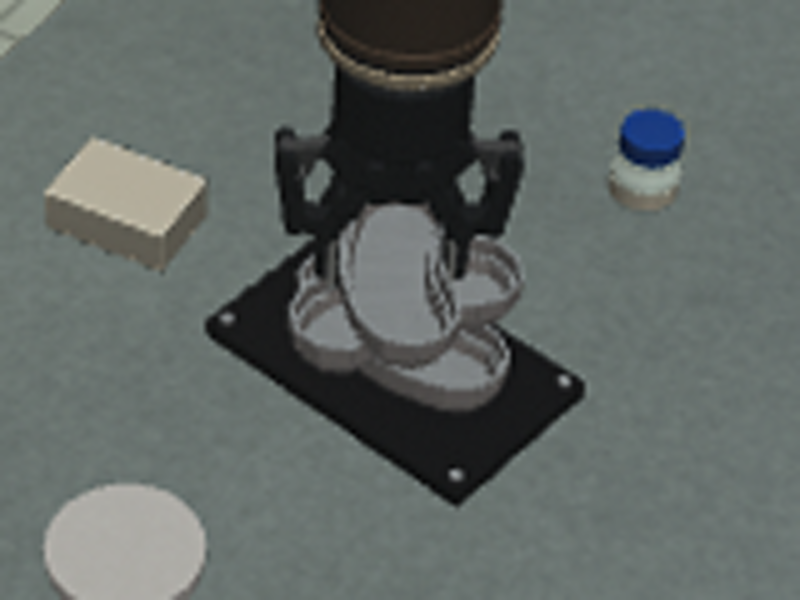

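>>> jog_arm:
  deltas:
    - [0,0,0.002,0]
    - [0,0,0.002,0]
    - [0,-0.001,0.002,-0.1]
    - [-0.001,-0.001,0.002,-0.2]
    - [-0.001,-0.002,0.002,-0.3]
    - [-0.001,-0.003,0.002,-0.4]
    - [-0.002,-0.003,0.002,-0.5]
    - [-0.002,-0.004,0.002,-0.6]
    - [-0.003,-0.005,0.002,-0.7]
    - [-0.003,-0.005,0.002,-0.8]
    - [-0.0035,-0.006,0.002,-0.9]
    - [-0.0035,-0.006,0.002,-1.0]
  newtons: 40

```text
t: 6.25
ee_pos: [584.4, -51.0, 50.7]
tcp_rot: [-1.217, 1.57, 3.062]
wrist_force: [-0.3, -0.5, -1.3]
gripper_width: 59.7
```

```bash
cat > look.py <<'E'
import sys
from h import *
n=sys.argv[1]
s=robot.read_state();print(s['t'],s['ee_pos'].round(1),s['wrist_force'].round(1),s['wrist_torque'].round(2),round(jaw(s),2),round(s['gripper_width'],1))
snap('wrist','w'+n)
if len(sys.argv)>2:
    c,im=snap('side','s'+n);cv2.imwrite(f'pics/s{n}z.png',cv2.resize(im[110:230,210:370],None,fx=5,fy=5,interpolation=cv2.INTER_CUBIC))
E
python3 look.py 7 1
```

```text
6.25 [584.4 -51.   50.7] [-0.3 -0.5 -1.3] [ 0.   -0.03  0.02] -24.88 59.7
```

View pics/w7.png

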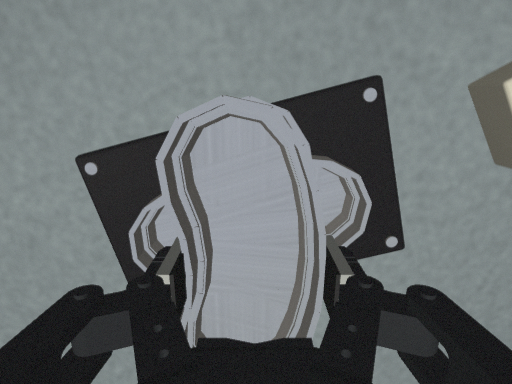

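View pics/s7z.png

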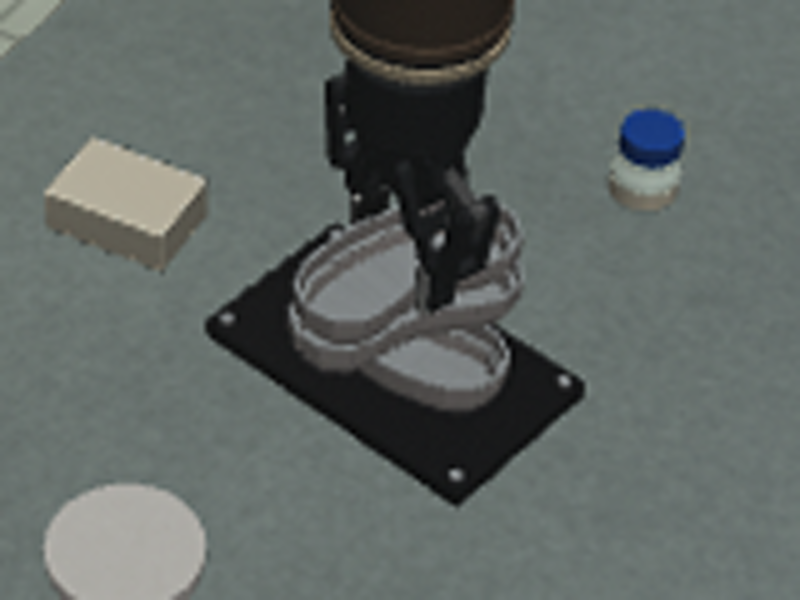

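>>> jog_arm:
  deltas:
    - [0,0,0,-0.08]
    - [0,0,0,-0.159]
    - [0,0,0,-0.159]

```text
t: 6.65
ee_pos: [584.6, -50.9, 50.8]
tcp_rot: [-1.154, 1.571, 2.971]
wrist_force: [-0.1, -0.6, -1.2]
gripper_width: 59.8
```

```bash
python3 look.py 8 1; python3 -c "
from h import *
c,im=snap('top','t8');cv2.imwrite('pics/t8z.png',cv2.resize(im[160:270,260:380],None,fx=5,fy=5,interpolation=cv2.INTER_CUBIC))"
```

```text
6.65 [584.6 -50.9  50.8] [-0.1 -0.6 -1.2] [-0.01 -0.01 -0.03] -33.67 59.8
```

View pics/w8.png

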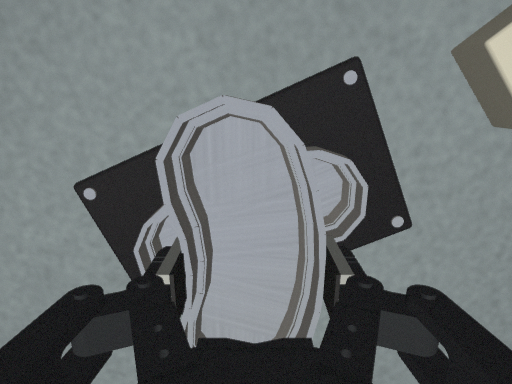

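View pics/s8z.png

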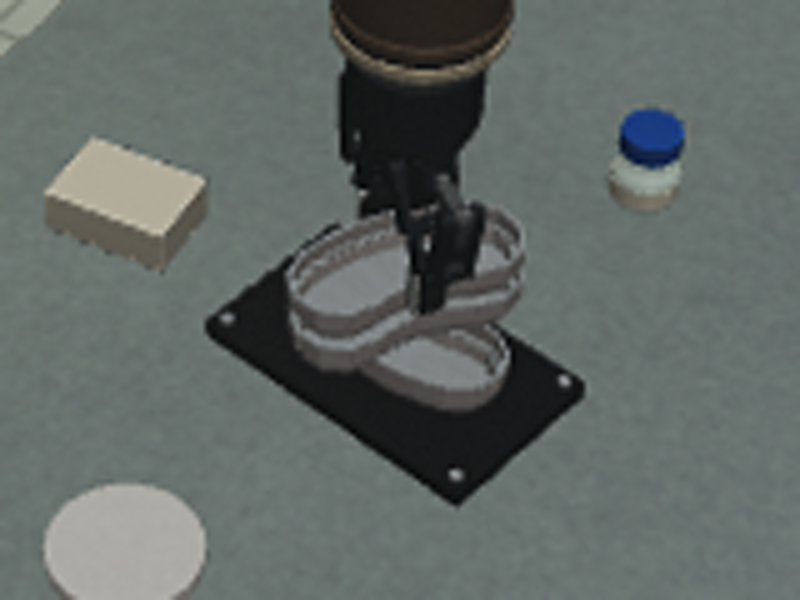

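View pics/t8z.png

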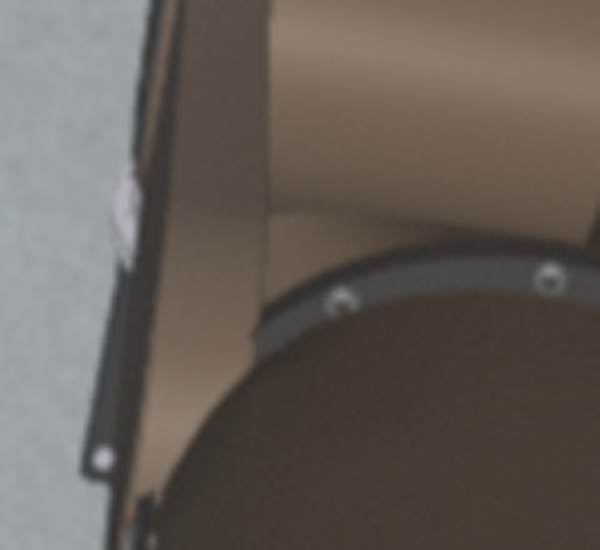

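>>> jog_arm:
  deltas:
    - [0,0,-0.001,0]
    - [0,0,-0.002,0]
    - [0,0,-0.003,0]
    - [0,0,-0.003,0]

```text
t: 7.2
ee_pos: [584.5, -51.0, 47.7]
tcp_rot: [-1.103, 1.571, 3.021]
wrist_force: [-0.9, 0.1, -2.1]
gripper_width: 59.5
```

>>> jog_arm:
  deltas:
    - [0,0,0,0]
    - [0,0,0,0]
    - [0,0,0,0]
    - [0,0,0,0]
    - [0,0,0,0]
  claw: 0.85

```text
t: 7.7
ee_pos: [584.7, -51.0, 47.9]
tcp_rot: [1.975, 1.571, -0.184]
wrist_force: [-0.3, -0.8, 0.7]
gripper_width: 72.6
```

```bash
python3 look.py 9 1
```

```text
7.7 [584.7 -51.   47.9] [-0.3 -0.8  0.7] [ 0.01 -0.02 -0.02] -33.74 72.6
```

View pics/w9.png

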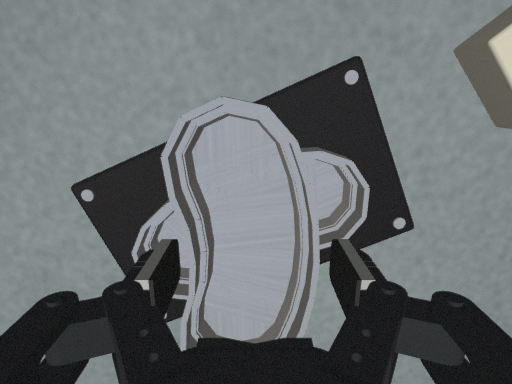

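View pics/s9z.png

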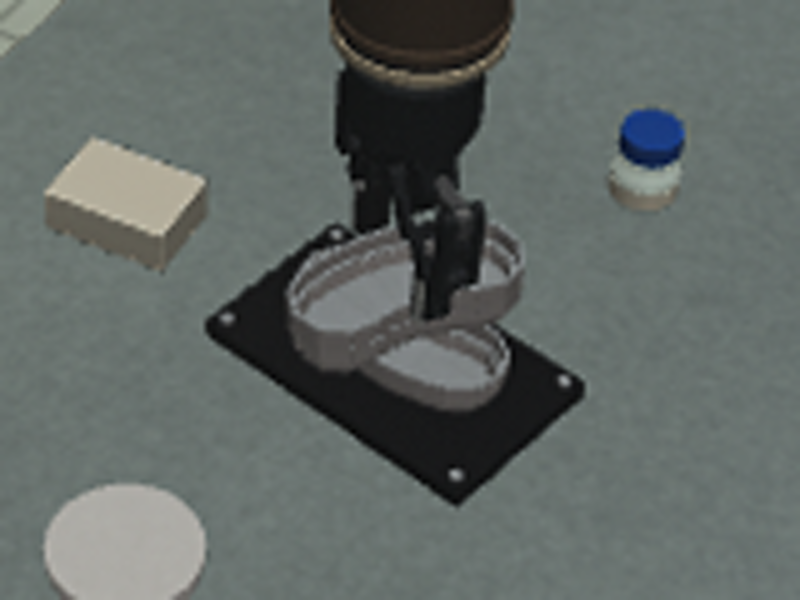

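>>> jog_arm:
  deltas:
    - [0,0,0.03,0]
    - [0,0,0.075,0]
    - [-0.014,-0.02,0.12,0]
    - [-0.028,-0.041,0.14,0]
    - [-0.028,-0.041,0.14,0]
    - [-0.028,-0.041,0.14,0]
  claw: 1

```text
t: 8.4
ee_pos: [556.8, -92.3, 188.3]
tcp_rot: [2.09, 1.57, -0.071]
wrist_force: [-0.5, -0.2, -0.4]
gripper_width: 85.7
```

```bash
python3 look.py 10 1; cat > m6.py <<'E'
from h import *
c=calibration('wrist')
for n,cc,roi,f in(('w10',c,(0,300,100,400),2),('s10',calibration('side'),(130,220,230,340),6.5)):
    im0=cv2.imread(f'pics/{n}.png')
    for k,(x,y,yaw) in enumerate(((581,-46.5,-10),(579.5,-56,170))):
        im=im0.copy();r=roi;im=cv2.resize(im[r[0]:r[1],r[2]:r[3]],None,fx=f,fy=f,interpolation=cv2.INTER_CUBIC)
        for (X,Y,W,z,col) in((x,y,yaw,40,(255,255,0)),(581.5,-49,-124,80,(0,255,0))):
            o=bean(X,Y,np.radians(W));q=(proj(cc,np.c_[o,np.full(len(o),z)])-[r[2],r[0]])*f
            cv2.polylines(im,[np.int32(np.round(q*8))],True,col,1,cv2.LINE_AA,3)
        cv2.imwrite(f'pics/{n}_{k}.png',im)
E
python3 m6.py
```

```text
8.4 [556.8 -92.3 188.3] [-0.5 -0.2 -0.4] [-0.05  0.03 -0.  ] -33.81 85.7
```

View pics/w10_0.png

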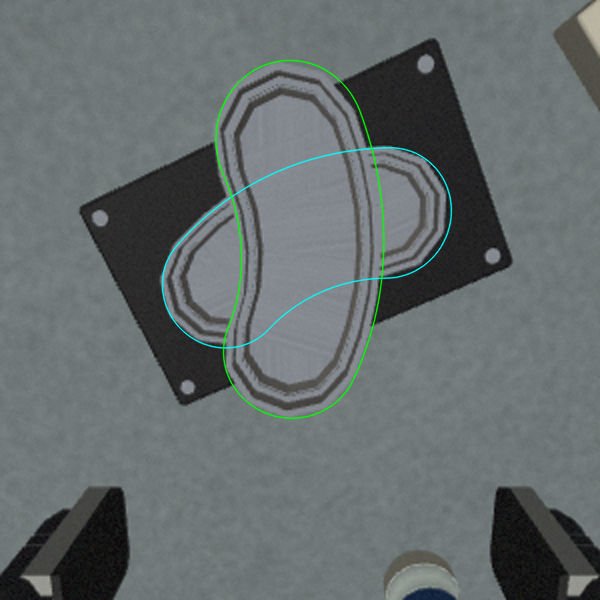

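View pics/s10_0.png

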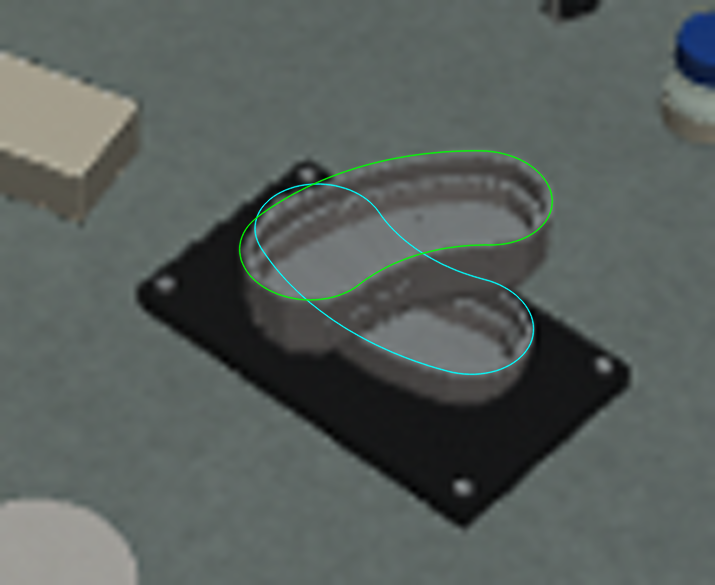

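View pics/s10_1.png

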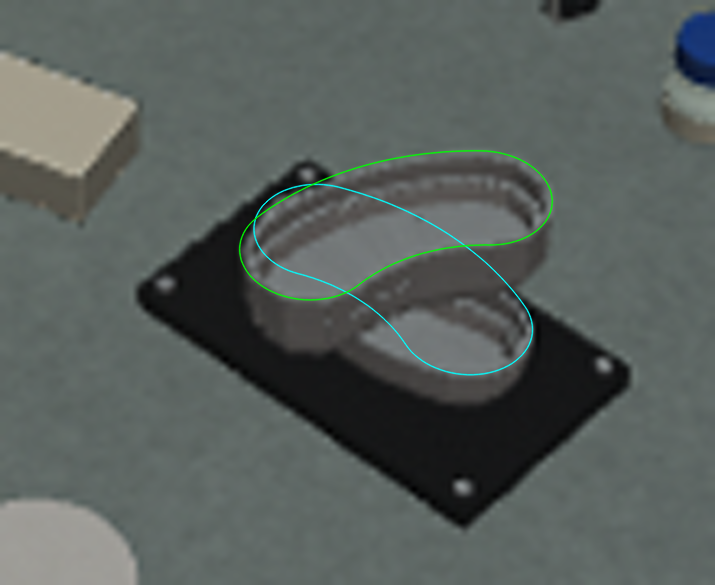

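>>> jog_arm:
  deltas:
    - [0.014,0.02,-0.03,0]
    - [0.028,0.041,-0.06,0]
    - [0.028,0.041,-0.1,0]
    - [0.028,0.041,-0.13,0]
    - [0.028,0.041,-0.145,0]
    - [0.028,0.041,-0.1535,0]
    - [0.028,0.041,-0.1535,0]
    - [0.028,0.041,-0.1535,0]

```text
t: 9.3
ee_pos: [585.4, -51.1, 35.3]
tcp_rot: [2.028, 1.57, -0.132]
wrist_force: [0.1, 0.3, 0.0]
gripper_width: 85.5
```

>>> jog_arm:
  deltas:
    - [0,0,0,0]
    - [0,0,0,0]
    - [0,0,0,0]
    - [0,0,0,0]
    - [0,0,0,0]
    - [0,0,0,0]
  claw: 0.65
  newtons: 25

```text
t: 9.9
ee_pos: [585.3, -51.1, 35.6]
tcp_rot: [2.008, 1.569, -0.152]
wrist_force: [-2.5, 0.3, 9.0]
gripper_width: 60.1
```

```bash
python3 look.py 11 1
```

```text
9.9 [585.3 -51.1  35.6] [-2.5  0.3  9. ] [0.06 0.31 0.06] -33.75 60.1
```

View pics/w11.png

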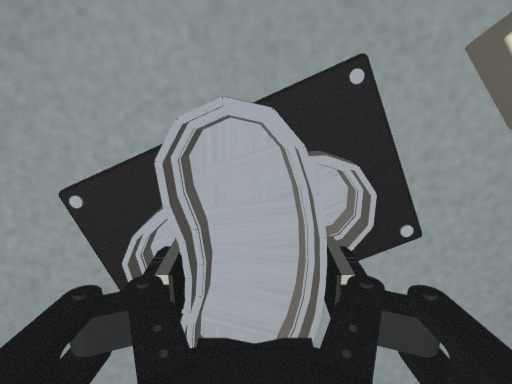

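View pics/s11z.png

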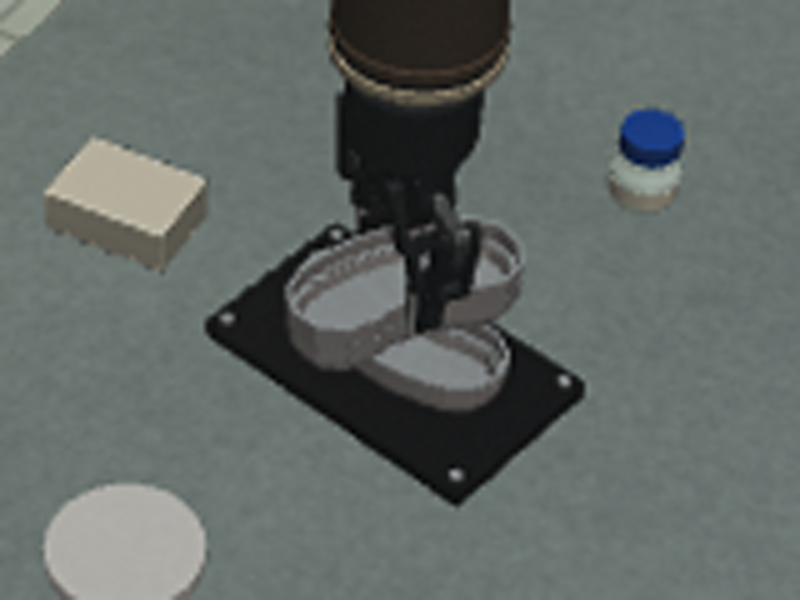

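>>> jog_arm:
  deltas:
    - [0,0,0.001,0]
    - [0,0,0.002,0]
    - [0,0.0005,0.002,0.12]
    - [-0.0005,0.001,0.002,0.24]
    - [-0.0005,0.0015,0.002,0.36]
    - [-0.001,0.002,0.002,0.48]
    - [-0.001,0.0025,0.002,0.6]
    - [-0.0015,0.003,0.002,0.72]
    - [-0.0015,0.0035,0.002,0.84]
    - [-0.002,0.004,0.002,0.96]
    - [-0.002,0.0045,0.002,1.08]
    - [-0.002,0.005,0.002,1.2]
  newtons: 45

```text
t: 11.2
ee_pos: [582.6, -46.0, 36.5]
tcp_rot: [0.719, 1.571, -0.236]
wrist_force: [-0.1, 0.0, -2.9]
gripper_width: 59.7
```

```bash
python3 look.py 12 1
```

```text
11.2 [582.6 -46.   36.5] [-0.1  0.  -2.9] [-0.01 -0.02  0.01] 35.29 59.7
```

View pics/w12.png

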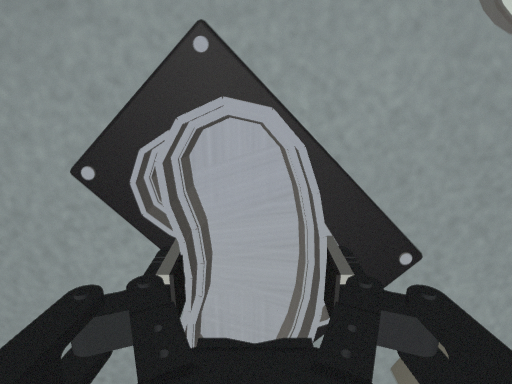

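View pics/s12z.png

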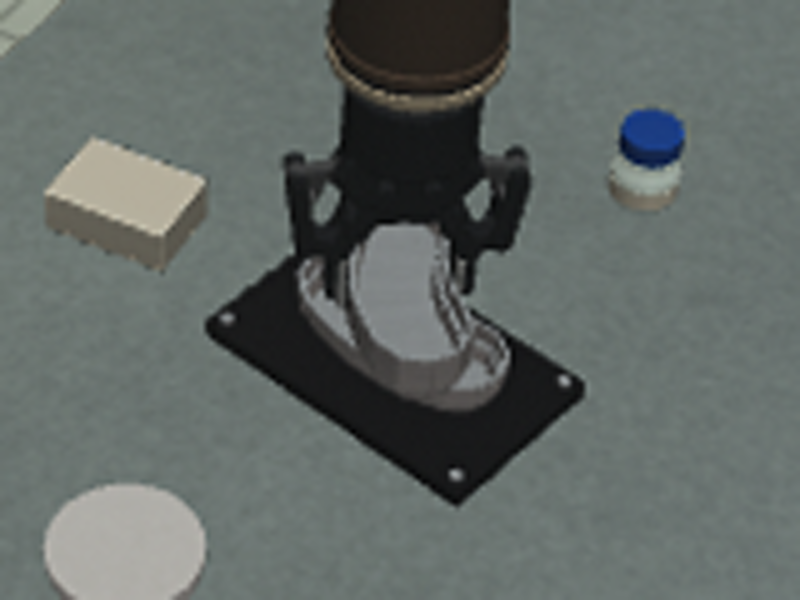

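>>> jog_arm:
  deltas:
    - [0,0.0005,0,0.12]
    - [0,0.001,0,0.24]
    - [-0.0005,0.0015,0,0.36]
    - [-0.0005,0.002,0,0.48]
    - [-0.001,0.003,0,0.6]
    - [-0.001,0.0035,0,0.7]
    - [-0.001,0.0035,0,0.784]
    - [-0.001,0.0035,0,0.784]
    - [-0.001,0.0035,0,0.784]

```text
t: 12.2
ee_pos: [581.6, -42.5, 36.4]
tcp_rot: [-1.24, 1.571, -1.421]
wrist_force: [0.7, -0.2, -2.8]
gripper_width: 59.6
```

```bash
python3 look.py 13 1
```

```text
12.2 [581.6 -42.5  36.4] [ 0.7 -0.2 -2.8] [-0.    0.02  0.06] 79.65 59.6
```

View pics/w13.png

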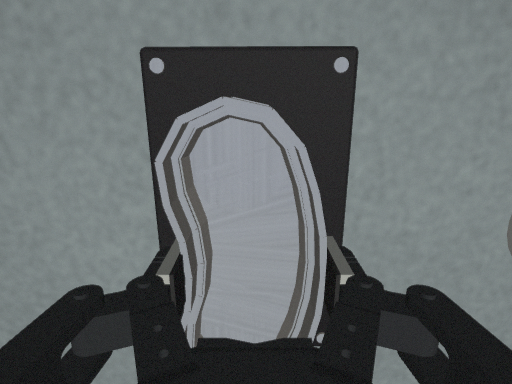

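View pics/s13z.png

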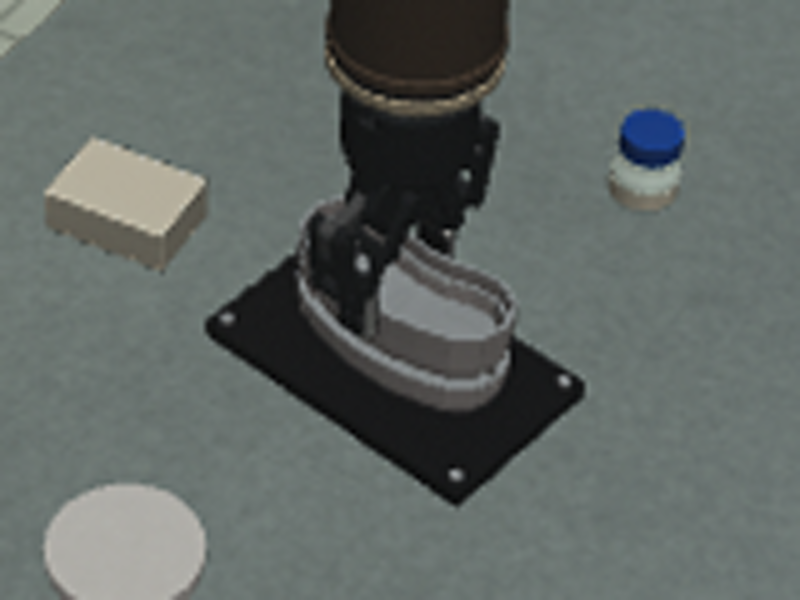

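>>> jog_arm:
  deltas:
    - [0,0,-0.001,0.005]
    - [0,0,-0.002,0.005]
    - [0,0,-0.003,0.005]
    - [0,0,-0.004,0.005]
    - [0,0,-0.004,0.005]

```text
t: 12.8
ee_pos: [581.6, -42.4, 32.2]
tcp_rot: [-3.111, 1.571, 3.001]
wrist_force: [0.1, -0.0, -3.0]
gripper_width: 59.5
```

>>> jog_arm:
  deltas:
    - [0,0,0,0]
    - [0,0,0,0]
    - [0,0,0,0]
    - [0,0,0,0]
    - [0,0,0,0]
    - [0,0,0,0]
  claw: 0.9

```text
t: 13.4
ee_pos: [581.7, -42.5, 32.4]
tcp_rot: [-0.108, 1.571, -0.279]
wrist_force: [0.2, -0.9, 0.6]
gripper_width: 76.6
```

```bash
python3 look.py 14 1
```

```text
13.4 [581.7 -42.5  32.4] [ 0.2 -0.9  0.6] [-0.02 -0.01 -0.  ] 80.21 76.6
```

View pics/s14z.png

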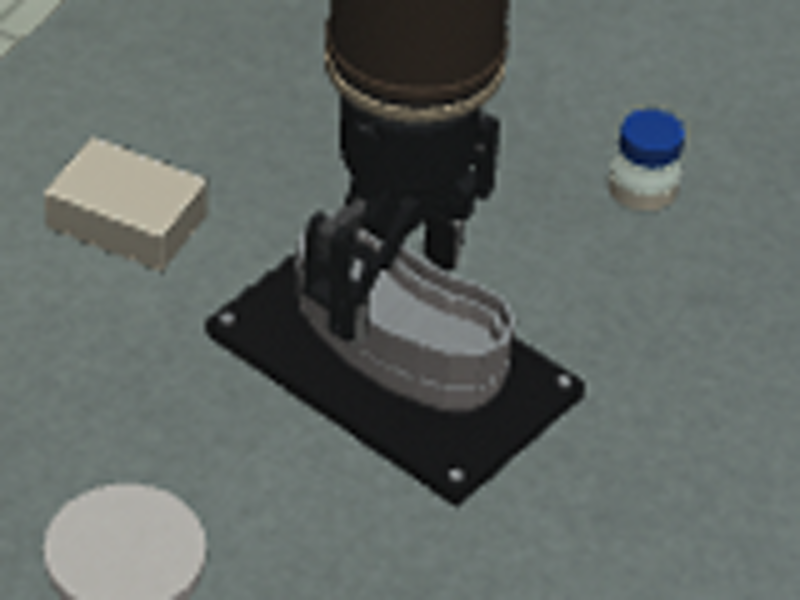

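View pics/w14.png

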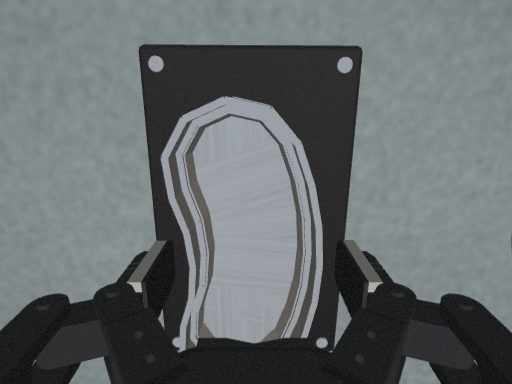

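>>> jog_arm:
  deltas:
    - [0,0,0.03,0]
    - [0,0,0.075,0]
    - [0,0,0.12,0]
    - [0.04,0,0.15,0]
    - [0.055,-0.01,0.15,0]
    - [0.055,-0.01,0.15,0]
    - [0.055,-0.01,0.15,0]
  claw: 1

```text
t: 14.2
ee_pos: [635.9, -52.4, 181.7]
tcp_rot: [-3.133, 1.569, 2.98]
wrist_force: [-0.6, 0.3, -0.2]
gripper_width: 85.3
```

```bash
python3 look.py 15 1; python3 - <<'E'
from h import *
c=calibration('wrist')
for n,cc,r,f in(('w15',c,(0,290,100,400),2),('s15',calibration('side'),(130,220,230,340),7)):
    im=cv2.imread(f'pics/{n}.png')
    im=cv2.resize(im[r[0]:r[1],r[2]:r[3]],None,fx=f,fy=f,interpolation=cv2.INTER_CUBIC)
    cv2.imwrite(f'pics/{n}p.png',im)
    o=bean(581,-46.5,np.radians(-9.8));q=(proj(cc,np.c_[o,np.full(len(o),68)])-[r[2],r[0]])*f
    cv2.polylines(im,[np.int32(np.round(q*8))],True,(0,255,0),1,cv2.LINE_AA,3)
    cv2.imwrite(f'pics/{n}o.png',im)
E
```

```text
14.2 [635.9 -52.4 181.7] [-0.6  0.3 -0.2] [-0.04  0.02 -0.  ] 80.2 85.3
```

View pics/s15p.png

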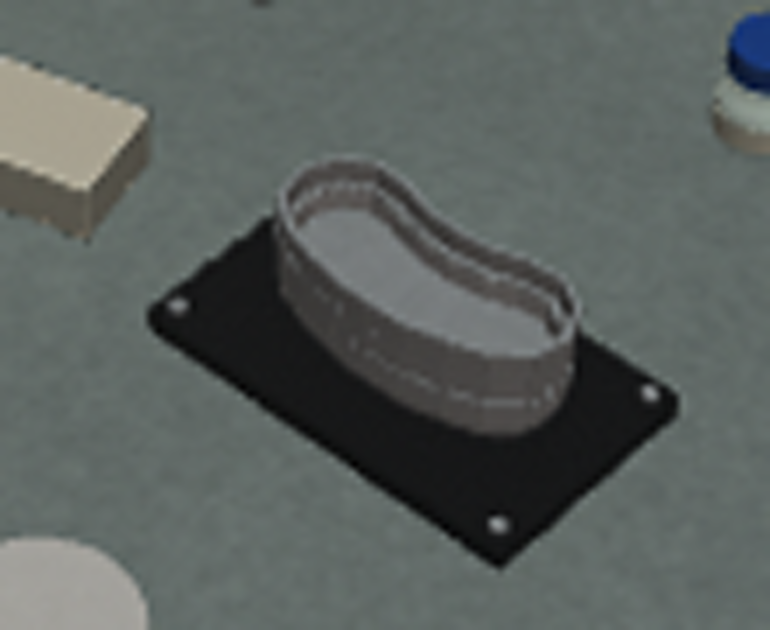

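View pics/w15o.png

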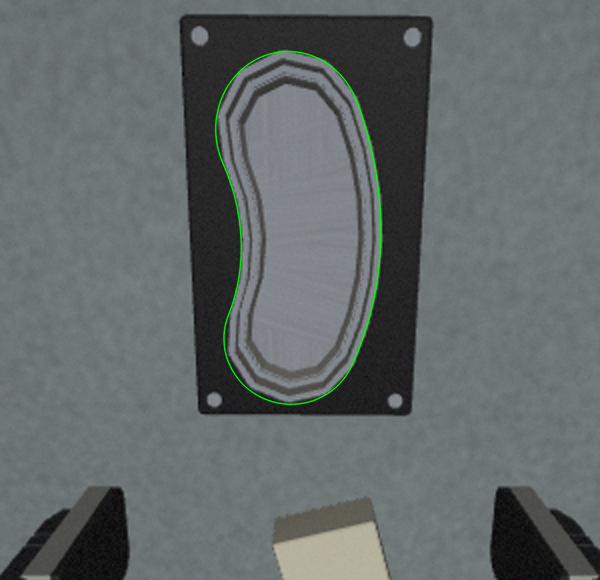

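View pics/s15o.png

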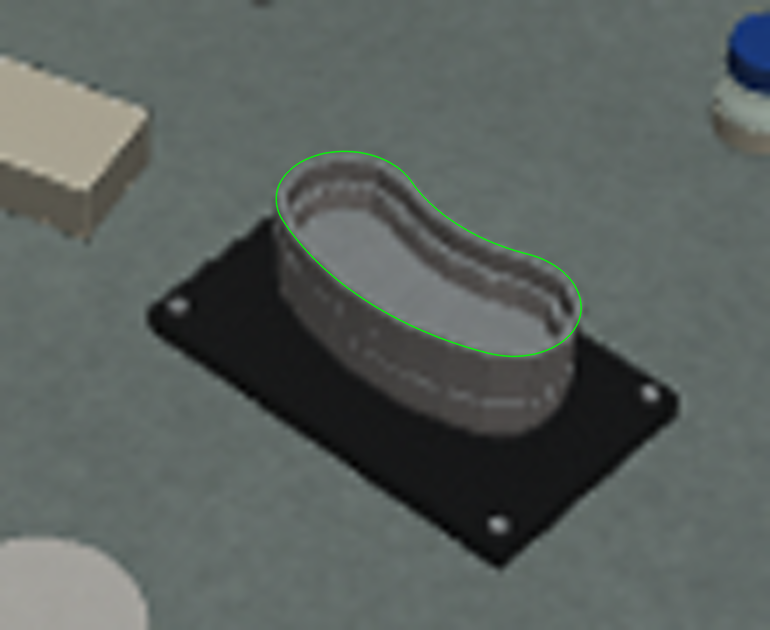

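>>> jog_arm:
  deltas:
    - [-0.03,0.005,0,0]
    - [-0.055,0.01,-0.03,0]
    - [-0.055,0.01,-0.07,0]
    - [-0.055,0.01,-0.1,0]
    - [-0.055,0.01,-0.115,0]
    - [-0.055,0.01,-0.115,0]
    - [-0.055,0.01,-0.115,0]
    - [-0.055,0.01,-0.115,0]
  claw: 0
  newtons: 20

```text
t: 15.1
ee_pos: [582.1, -42.5, 68.4]
tcp_rot: [0.052, 1.57, -0.119]
wrist_force: [-0.2, -0.1, 0.9]
gripper_width: 0.3
```

```bash
python3 look.py 16
```

```text
15.1 [582.1 -42.5  68.4] [-0.2 -0.1  0.9] [-0.02  0.05  0.02] 80.22 0.3
```

View pics/w16.png

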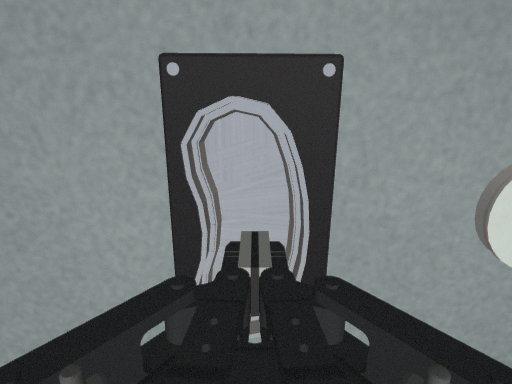

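>>> jog_arm:
  deltas:
    - [0,0,-0.006,0]
    - [0,0,-0.012,0]
    - [0,0,-0.018,0]
    - [0,0,-0.018,0]

```text
t: 15.55
ee_pos: [581.0, -42.4, 48.4]
tcp_rot: [-3.089, 1.569, 3.024]
wrist_force: [0.4, 1.1, -0.8]
gripper_width: -0.2
```

>>> jog_arm:
  deltas:
    - [0,0,-0.004,0]
    - [0,0,-0.008,0]
    - [0,0,-0.01,0]

```text
t: 15.85
ee_pos: [581.5, -42.5, 38.9]
tcp_rot: [-3.104, 1.57, 3.008]
wrist_force: [0.1, -0.2, -0.9]
gripper_width: 0.3
```

>>> jog_arm:
  deltas:
    - [0,0,-0.002,0]
    - [0,0,-0.004,0]
    - [0,0,-0.004,0]

```text
t: 16.15
ee_pos: [581.6, -42.5, 35.2]
tcp_rot: [-3.039, 1.571, 3.073]
wrist_force: [-0.4, -0.5, -0.1]
gripper_width: -0.3
```

>>> jog_arm:
  deltas:
    - [0,0,-0.001,0]
    - [0,0,-0.002,0]
    - [0,0,-0.002,0]

```text
t: 16.45
ee_pos: [581.6, -42.5, 33.3]
tcp_rot: [-2.915, 1.571, -3.086]
wrist_force: [-0.9, 0.7, 0.1]
gripper_width: 0.0
```

>>> jog_arm:
  deltas:
    - [0,0,-0.001,0]
    - [0,0,-0.002,0]
    - [0,0,-0.002,0]

```text
t: 16.75
ee_pos: [581.6, -42.5, 31.2]
tcp_rot: [-3.002, 1.571, 3.11]
wrist_force: [-0.7, -0.6, -0.6]
gripper_width: 0.1
```

>>> jog_arm:
  deltas:
    - [0,0,-0.001,0]
    - [0,0,-0.002,0]
    - [0,0,-0.002,0]

```text
t: 17.05
ee_pos: [581.5, -42.5, 29.2]
tcp_rot: [-3.032, 1.571, 3.08]
wrist_force: [-0.6, -0.0, -0.2]
gripper_width: 0.2
```

>>> jog_arm:
  deltas:
    - [0,0,-0.001,0]
    - [0,0,-0.002,0]
    - [0,0,-0.002,0]

```text
t: 17.35
ee_pos: [581.8, -42.5, 28.2]
tcp_rot: [-0.021, 1.57, -0.191]
wrist_force: [-4.3, 0.3, 16.8]
gripper_width: -0.3
```

```bash
python3 look.py 17 1
```

```text
17.35 [581.8 -42.5  28.2] [-4.3  0.3 16.8] [0.09 0.81 0.  ] 80.22 -0.3
```

View pics/w17.png

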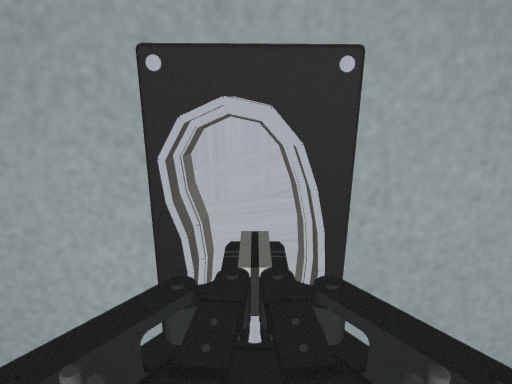

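View pics/s17z.png

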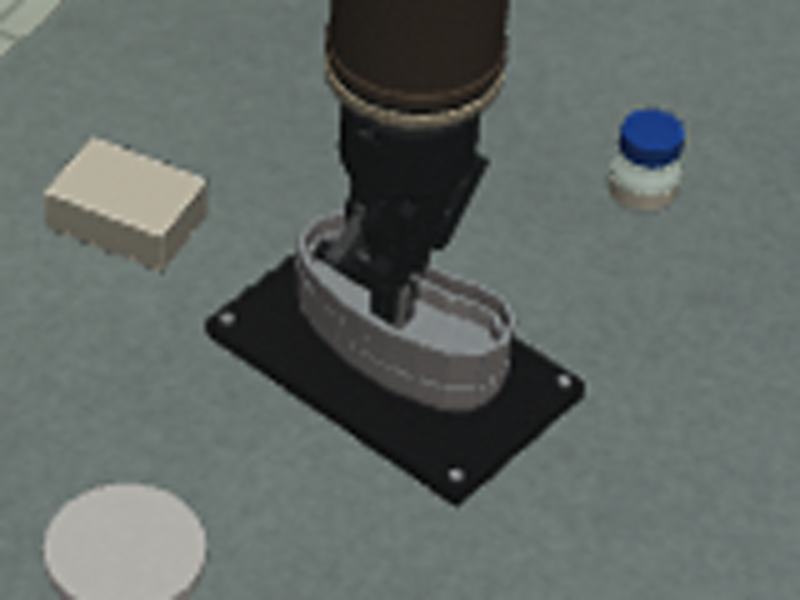

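>>> jog_arm:
  deltas:
    - [0,0,0.01,0]
    - [0,0,0.04,0]
    - [0,0,0.08,0]
    - [0,0,0.12,0]
    - [0.04,0,0.16,0]
    - [0.055,-0.01,0.16,0]
    - [0.055,-0.01,0.16,0]
    - [0.055,-0.01,0.16,0]
    - [0.055,-0.01,0.16,0]

```text
t: 18.35
ee_pos: [635.3, -52.2, 186.5]
tcp_rot: [-3.113, 1.569, 2.999]
wrist_force: [0.4, 0.2, 0.3]
gripper_width: -0.3
```

```bash
python3 look.py 18 1; python3 -c "
from h import *
im=cv2.imread('pics/w18.png');cv2.imwrite('pics/w18z.png',cv2.resize(im[0:230,140:360],None,fx=2.6,fy=2.6,interpolation=cv2.INTER_CUBIC))"
```

```text
18.35 [635.3 -52.2 186.5] [0.4 0.2 0.3] [ 0.03  0.03 -0.03] 80.22 -0.3
```

View pics/s18z.png

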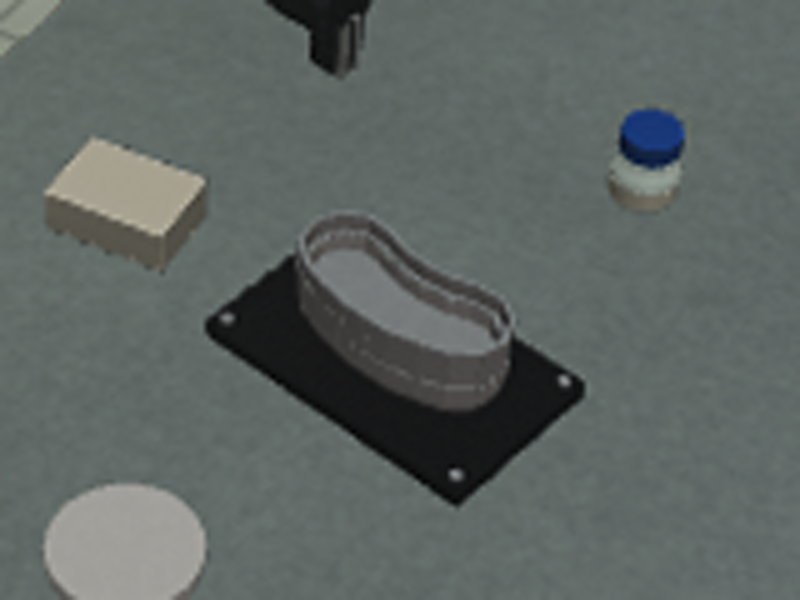

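View pics/w18z.png

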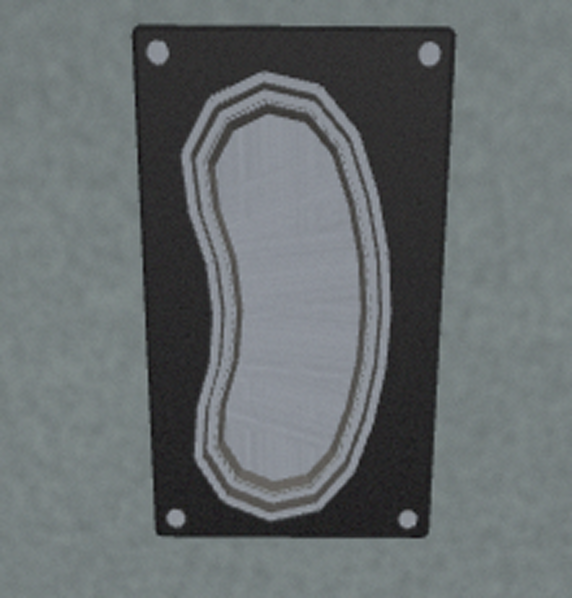

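The last pictures show a single nested stack. In the side view the rim runs from (300,240) to (512,320) and the bands are flush. In the wrist view only the top rim shows, with no lower dish sticking out. The petri dish, jar and slide box are where they were.

```bash
python3 -c "
from bench import robot
print(robot.sign_off())"
```

```text
the job is handed in; nothing more can be done
None
```

All three dishes look nested, and I handed the job in at about 18.5 s of the 72 s allowed. The sign-off gave no verdict.

- **What I did:** I gripped the top dish across its waist and turned it 66° clockwise until it dropped into the middle dish. Then I gripped the pair, turned it 114° counter-clockwise and released it into the bottom dish. During the turns I raised the grip by about 2 mm, so the dishes hung just clear of the rim below. That is well under the 18 mm limit.
- **Last checks:** The side and wrist pictures show one stack with flush bands. The rim matches the outline expected for the nested height to about 1 pixel in the side view. A press of about 17 N on the top dish's floor met firm contact at about the expected height, with no sign of the stack giving. The three bystanders look unmoved, and the robot ended clear of everything.
- **What I could not confirm:** I judged level and height only from the pictures and that press. They would not show an error of a millimetre or two.
- **Disagreements with the text:**
  - The middle dish lay about 114° clockwise from the bottom one, not 40 to 90°. I settled which side was convex from the pictures before turning.
  - The fingertips stood about 17 to 20 mm behind the TCP rather than 8 mm ahead of it. I found this when a first trial close went over the dish without touching it, and corrected for it.

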